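# Lengthen the telescoping part rest by one hole and lay the pull handle on it

### The job

Lengthen the telescoping part rest by one hole: press its sprung button in and slide the square sleeve along until the button pops out through the next hole, without forcing the sleeve against the button. Then take the grey pull handle off the turntable and lay it gently in the rest's two forks, a foot hanging outside each fork. Let go of it there, and leave the other things on the bench where they lie.

Things in the scene. Friction and masses are not known exactly. Their poses are not given: they have to be found in the camera images.
- rest: Telescoping part rest fixed to the bench: plate 150 x 270 x 10 mm, origin at its underside centre, z up, y along the tube. At x = +45 mm a level square tube, axis 70 mm up, between end brackets (92 mm high, inner faces at y = -117 and +114 mm), with a 30 x 30 mm square sleeve, 157 mm long, sliding on it. At x = -45 mm two forks in line along y: one on the plate, one on the sleeve's side arm.
- sleeve (a joint): Slide of the sleeve towards the rest's +y, m: 0 at the start, grows as the rest lengthens, end stop 0.068; drags with about 3 N. The button in its hole locks it, 1 mm play each way. The next hole comes after 40 to 66 mm of travel (differs from rest to rest); the button then pops out by itself and stops the sleeve dead. Over 25 N between sleeve and button is forcing.
- button (a joint): Travel of the sprung button, m: 0 out, 0.0065 flush with the sleeve's face, 0.009 under its wall, 0.011 end stop; spring 3.6 N out, 5.6 N flush. Steel pin 12 mm thick with a round end, in 14 mm holes; it does not move along y. Once flush, drawing the sleeve towards +y with 10 to 20 N cams the round end under the wall, which keeps it down until the next hole comes.
- button_tip (a point): Tip of the button: rest frame x = 66.5, y = -12, z = 70 mm when out, 6.5 mm proud of the sleeve's +x face (21.5 mm from the sleeve's axis). Pressed towards the rest's -x. A pinch from above across x, one finger on the button, one on the plain face opposite, presses it flush and holds the sleeve: 36.5 mm wide there with the button out, 30 mm flush. 45 mm free below the sleeve.
- fork_fixed (a point): Centre of the floor of the fixed fork, 60 mm above the bench. Each fork is a U open upwards and along y: 12 mm long in y, 22 mm wide inside in x, cheeks straight for 8 mm, then flared outwards, 18 mm high in all.
- fork_slide (a point): Centre of the floor of the sliding fork, same shape and height, on a 12 x 12 mm side arm of the sleeve, 45 mm on the +y side of the first hole. It travels with the sleeve: 45 mm on the +y side of the fixed fork at the start.
- handle: Smoke-grey acetal bridge-shaped pull handle, about 80 g, standing on its feet on the turntable. Bar 176 mm long in y, 16 mm wide in x, from z = 24 to 38 mm; feet 18 x 20 mm (x, y) centred at y = +-78 mm reach down to z = 0, 136 mm clear between them. Origin: midway between the feet at their underside, z up. Symmetric, either way round is right. In the forks the bar lies on both floors.
- turntable: Ball-bearing steel turntable: foot of 140 mm diameter fixed to the bench, free-turning round platter of 200 mm diameter, top 36 mm above the bench. Origin: centre of the underside.
- nozzle: Bystander: white ABS vacuum nozzle lying along its x, 125 mm long, 38 mm high. Origin: underside.
- countersink: Bystander: steel countersink with wooden grip, lying along its x, 160 mm long, 30 mm high. Origin: underside.
- stick: Bystander: pink silicon carbide polishing stick, 150 x 13 x 13 mm, lying along its x between rest and turntable. Origin: underside.
- brush: Bystander: bench brush lying along its x. Origin: underside.
- sanding_block: Bystander: cork sanding block 100 x 65 x 38 mm. Origin: underside.
- cup: Bystander: steel cup, 72 mm across, 70 mm high. Origin: underside.
Things that resemble listed ones, but are neither listed nor needed, are in the scene too. Leave any orange or turquoise look-alike of the handle alone.

How it is judged:
By the outcome, as a careful person would: the job done as asked, in the order asked, and still so for the second after the job is handed in, with the robot touching nothing.
It also fails if it takes over 54 s, if anything falls off the work surface, if the arm or the gripper's body presses on something with over 40 N, if the wrist force passes 120 N, or if a joint passes its speed limit or range.

### The arm

A 6-joint arm with a two-finger parallel gripper is mounted at the origin on the work surface. World frame = base frame: x ahead of the robot, y to its left, z up, the work surface at z = 0. Lengths are in m, angles in rad, forces in N, time in s.
With the tool pointing down it reaches from about 0.25 to 0.725 m from the base axis. Payload 4 kg.
Tool frame: the origin (TCP) lies midway between the tips of the shut fingers; the grasp point (between the pads) lies 19 mm behind it (arm.grip_point_offset is the z of the grasp point in the tool frame, in m); z points along the fingers, y is the line along which they close (so a half turn about z gives the same grasp; the last joint's range is limited). The gripper opens to 85 mm and grips with 20 to 120 N. Pads are 22 mm wide; open, the fingers measure 114 mm over their backs; the gripper's body (76 mm by 85 mm) begins 54 mm behind the grasp point. The pads swing forward as they close: fully open they stand 13 mm farther back than shut.
Start: joints at [0, 0.241, 0.005, 1.335, 0, 1.571], TCP at [0.5, -0, 0.231] pointing down, gripper open.
Joint ranges: [-2.72, 2.72], [-1.05, 1.87], [-1.09, 1.28], [-1.99, 2.15], [-1.42, 1.44], [-3.14, 3.14]. Speed limits (rad/s): [2.79, 2.79, 3.14, 3.14, 3.14, 3.14].

### API

Orientations are given as a unit quaternion [x, y, z, w].
In Python, from rig import arm gives the robot as it stands. The module is installed in compiled form; this text tells all that it offers.
- The arm moves only by the tool play_rows, never from a script. Its argument "motion" is a list of rows, each a list of 7 numbers: the opening, from 0 (shut) to 1 (fully open), then the shift along the tool's x, y, z in cm, then the turn, a rotation vector about the tool's x, y, z in degrees. A call has 1 to 20 rows; each row is the pose to reach, as a shift and turn from the pose commanded when the call began, along the tool's axes at that moment; what a row does not reach only later rows make up. A row lasts 1/8 s, in which the tool goes at most 62.5 mm and 10.7 degrees, less where a joint would pass 70% of its speed; a pose out of reach is approached as far as the arm can. A call with a gripper value outside its range is refused whole. The fingers move at their own pace and stop on an object; "squeeze" is the grip in N (left out, the last holds). Time passes only in rows, so rows that repeat a pose let the fingers close. It gives the time, the measured TCP pose, the force, the opening and the grip force at its end, in the units of the state.
- arm.get_obs(): the state, without advancing time (a new reading comes with each control period).
- arm.read_camera(name): name is "scene" or "side" or "wrist"; returns a dict with "frame" (420x560x3 uint8, red, green, blue), "range_z" (420x560 float32, m along the optical axis (not along the pixel's ray), 0 where there is no reading), "camera_matrix" (3x3 intrinsics, pixels), "camera_from_world" (4x4, takes a point from world to camera coordinates). Camera axes: x right, y down, z forward; pixel columns grow to the right and rows downward; lengths in m; the calibration is good to about 2 mm. A picture is of the moment at which its call begins.
- arm.job_done(): hands the job in; it is judged then, once.
The state is a dict: "time_s": time; "joints": joint angles; "joint_velocities": joint speeds; "joint_torque": joint torques, N m; "tcp_pos": TCP position; "tcp_rot": TCP orientation; "force": force on the tool from outside, world axes, zero at the start; "wrist_torque": the same for the moment, N m; "opening": finger opening in m; "gripper_force": force on a finger pad.
Only numpy, scipy, OpenCV 4.12 (cv2) and the standard library are available. Lean on these libraries where they do the work, as an engineer would, in place of code of your own. Each camera call takes 0.05 s, during which the arm holds its last target. There are 200 camera calls.

## Working session

There is one attempt and no reset: what is moved stays moved. The work goes in short steps, Python scripts to look and compute and a tool call to move; the robot and the scene stay as the last step left them, time stands still between calls to the robot, and variables do not carry over. Pictures are saved under pics/ and viewed, at most 10 in all, crops included, and the job is handed in when it is done.

Besides the shell and the picture viewer there is one more tool, called after "Request:" as a command line: name --pt "numbers of a row" for each row, then --argument value for the rest. play_rows: Moves the arm, as the interface text tells. Its arguments: {"type":"object","properties":{"motion":{"type":"array"},"squeeze":{"type":"number"}},"required":["motion"]}

```bash
mkdir -p pics; cat > h.py <<'E'
import numpy as np, cv2
from rig import arm
def snap(n):
    c=arm.read_camera(n); np.savez(f'{n}.npz',**c); return c
def load(n): return dict(np.load(f'{n}.npz'))
def xyz(c):
    K=c['camera_matrix'];T=np.linalg.inv(c['camera_from_world']);d=c['range_z']
    v,u=np.indices(d.shape); p=np.stack([(u-K[0,2])/K[0,0]*d,(v-K[1,2])/K[1,1]*d,d],-1)
    w=p@T[:3,:3].T+T[:3,3]; w[d==0]=np.nan; return w
E
python3 - <<'E'
from h import *
ims=[]
for n in('scene','side'):
    c=snap(n); cv2.imwrite(f'pics/{n}0.png',cv2.resize(c['frame'][:,:,::-1],(800,600),interpolation=cv2.INTER_CUBIC))
    T=np.linalg.inv(c['camera_from_world']);print(n,T[:3,3].round(3),T[:3,2].round(2),c['camera_matrix'][0])
snap('wrist');print(arm.get_obs(),arm.grip_point_offset)
E
```

```text
scene [ 1.104 -0.167  1.094] [-0.5   0.15 -0.85] [455.82504114   0.         281.37368051]
side [0.079 0.895 1.061] [ 0.31 -0.63 -0.71] [428.25891873   0.         278.96225321]
{'time_s': 0.15, 'joints': array([-1.27879650e-05,  2.41263434e-01,  4.05622376e-03,  1.33523447e+00,
       -9.51903247e-06,  1.57080280e+00]), 'joint_velocities': array([-0.00126282, -0.0014059 ,  0.0032369 , -0.00048848,  0.00220893,
        0.00086381]), 'joint_torque': array([-1.62746033e-03, -3.72633219e+01,  2.52638429e+01,  1.23480460e-02,
       -1.30651040e-05,  1.49362950e-05]), 'tcp_pos': array([ 4.99517577e-01, -9.27683965e-06,  2.30614346e-01]), 'tcp_rot': array([ 7.07113350e-01,  7.07099734e-01, -5.85083164e-04, -5.78355866e-04]), 'force': array([-0.51995838, -0.5726773 , -0.59666904]), 'wrist_torque': array([-0.02408161,  0.05335928, -0.04140688]), 'gripper_force': 0.0, 'opening': 0.08538487303760589} -0.0187
```

View pics/scene0.png

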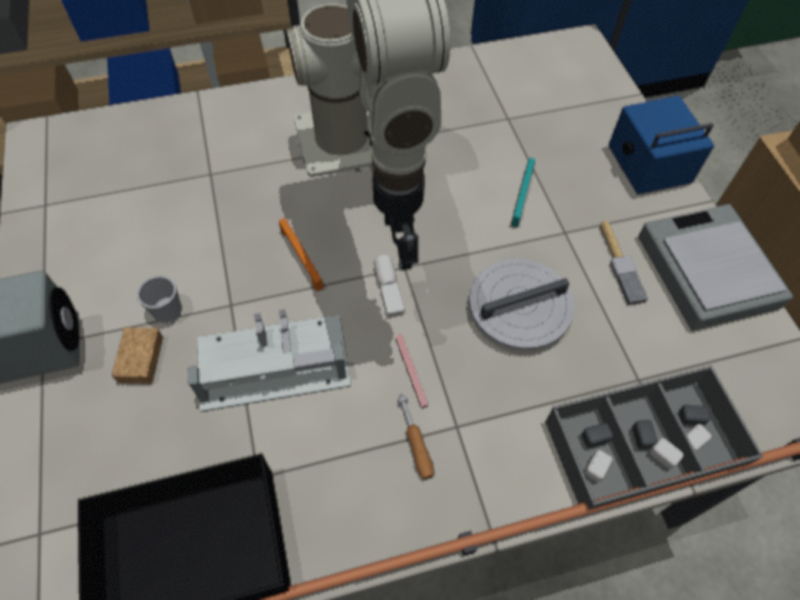

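View pics/side0.png

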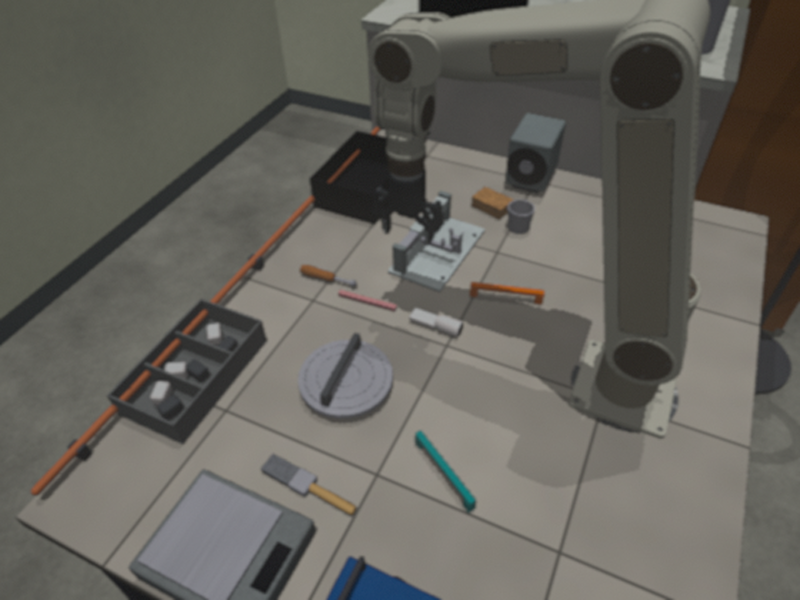

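The scene view shows the rest at (270,360) with the forks nearer the robot, at (260,330) and (285,325). The turntable is at (522,303), with the dark grey handle on it at (525,297). The look-alikes, orange (300,255) and turquoise (523,190), both lie on the bench. Only the grey one stands on the turntable, so it fits the description, and I'll confirm it in a crop.

```bash
python3 - <<'E'
from h import *
c=load('scene'); f=c['frame'][:,:,::-1]
a=cv2.resize(f[210:300,125:255],(800,554),interpolation=cv2.INTER_CUBIC)
b=cv2.resize(f[175:255,315:415],(400,320),interpolation=cv2.INTER_CUBIC)
cv2.imwrite('pics/rest1.png',a);cv2.imwrite('pics/hand1.png',b)
for n in('scene','side'):
    c=load(n); w=xyz(c); z=w[...,2]
    def rect(m,name):
        p=w[m][:,:2]
        if len(p)<5: print(n,name,len(p));return
        r=cv2.minAreaRect((p*1000).astype(np.float32));print(n,name,len(p),'z',np.median(z[m]).round(4),'c',np.round(r[0],1),'size',np.round(r[1],1),'ang',round(r[2],1))
    R=(w[...,0]>.45)&(w[...,0]<.72)&(w[...,1]>-.42)&(w[...,1]<-.05)
    if n=='scene':
        s=np.zeros(z.shape,bool);s[215:295,128:250]=1;R&=s
    else:
        s=np.zeros(z.shape,bool);s[125:205,265:345]=1;R&=s
    rect(R&(abs(z-.010)<.004),'plate')
    rect(R&(abs(z-.085)<.003),'sleeve top')
    rect(R&(abs(z-.092)<.003),'brackets')
    rect(R&(abs(z-.07)<.009),'forks/mid')
    H=(w[...,0]>.35)&(w[...,0]<.7)&(w[...,1]>0.05)&(w[...,1]<.35)
    for lo,hi,nm in((.068,.080,'handle'),(.03,.041,'platter')):
        m=H&(z>lo)&(z<hi)
        k,l,st,_=cv2.connectedComponentsWithStats(m.astype(np.uint8)); i=1+np.argmax(st[1:,4]);rect(l==i,nm)
E
```

```text
scene plate 2984 z 0.0089 c [ 531.6 -244.6] size [269.3 151.4] ang 85.7
scene sleeve top 674 z 0.0839 c [ 576.3 -249.6] size [260.4  33.4] ang 85.0
scene brackets 119 z 0.0908 c [ 575.5 -249.1] size [260.6  33.8] ang 85.5
scene forks/mid 512 z 0.0717 c [ 530.1 -246.1] size [260.5 130.3] ang 86.4
scene handle 331 z 0.072 c [549.2 237.1] size [ 18.7 174.4] ang 5.2
scene platter 3058 z 0.0346 c [541.3 237.2] size [198. 199.] ang 57.0
side plate 1241 z 0.0102 c [ 560.9 -247.6] size [319.9 220.6] ang 90.0
side sleeve top 123 z 0.0848 c [ 573.9 -249.3] size [267.1  34.2] ang 86.1
side brackets 59 z 0.0916 c [ 574.  -250.7] size [266.2  33.4] ang 85.2
side forks/mid 176 z 0.07 c [ 521.3 -233.7] size [259.5 116.7] ang 77.0
side handle 269 z 0.0735 c [544.7 236.9] size [ 16.3 173.6] ang 5.0
side platter 2439 z 0.0361 c [537.7 237.2] size [198.3 198. ] ang 61.1
```

View pics/rest1.png

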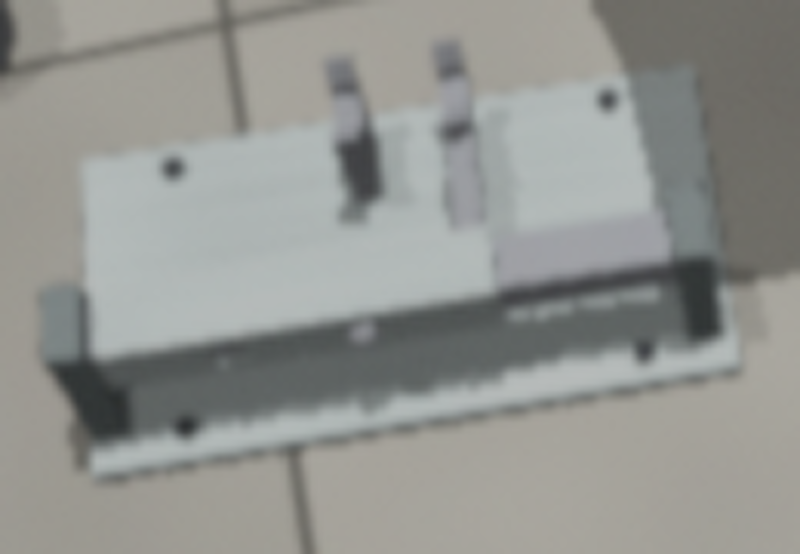

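View pics/hand1.png

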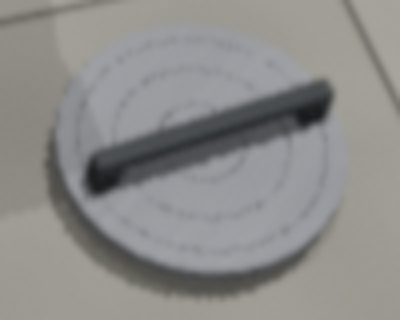

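The crops show the button as a bright dot at crop (362,328), with a speck at (222,360) that is probably the next hole. The handle is a plain dark-grey bridge standing on the platter. I'll check the button by casting a ray onto the sleeve's +x side plane.

```bash
python3 - <<'E'
from h import *
c=load('scene');w=xyz(c);K=c['camera_matrix'];T=np.linalg.inv(c['camera_from_world'])
yaw=np.deg2rad(-4.5);R=np.array([[np.cos(yaw),-np.sin(yaw)],[np.sin(yaw),np.cos(yaw)]]);O=np.array([.5318,-.2446]) # scene-view origin
for nm,(a,b),px in(('button',(362,328),.0665),('speck',(222,360),.06)):
    u=125+a*130/800-.5;v=210+b*90/554-.5
    d=T[:3,:3]@np.linalg.solve(K,[u,v,1]);o=T[:3,3]; n=np.array([*R[:,0],0])
    t=(px-n[:2]@(o[:2]-O))/(n@d);p=o+t*d;print(nm,u,v,p.round(4),'rest',(R.T@(p[:2]-O)).round(4),'depth pt',w[int(round(v)),int(round(u))].round(4))
print('tip pred',O+R@[.0665,-.012], 'axis target',O+R@[.045,-.012])
# yaw of sleeve top and forks in rest frame
z=w[...,2];q=(w[...,:2]-O)@R
for x0,nm in((-.045,'forks'),):
    m=(abs(q[...,0]-x0)<.02)&(z>.064)&(z<.085)&(abs(q[...,1])<.1)
    y=q[...,1][m];print(nm,[(round(y[s].min(),4),round(y[s].max(),4),q[...,0][m][s].min().round(4),q[...,0][m][s].max().round(4)) for s in(y<.01,y>=.01)])
for n in('scene','side'):
    w=xyz(load(n));q=(w[...,:2]-O)@R;z=w[...,2];m=(abs(q[...,0]-.045)<.02)&(abs(z-.0845)<.0025)&(abs(q[...,1]+.04)<.07)
    p=w[m][:,:2];v=np.linalg.svd(p-p.mean(0))[2][0];x=q[...,0][m];print(n,'sleeve',m.sum(),np.degrees(np.arctan2(*v[::-1])),x.min(),x.max(),np.median(x))
E
```

```text
button 183.325 262.7851985559567 [ 0.5973 -0.2599  0.091 ] rest [ 0.0665 -0.0101] depth pt [ 0.5893 -0.2623  0.0744]
speck 160.575 267.98375451263536 [ 0.5863 -0.3174  0.0699] rest [ 0.06   -0.0683] depth pt [ 0.5832 -0.3174  0.0632]
tip pred [ 0.59715349 -0.26178054] axis target [ 0.57571977 -0.26009367]
forks [(np.float64(-0.0187), np.float64(-0.0061), np.float64(-0.0645), np.float64(-0.0258)), (np.float64(0.0267), np.float64(0.0387), np.float64(-0.064), np.float64(-0.0279))]
scene sleeve 504 -94.51017383127243 0.028022786939185074 0.059902436873720814 0.044136701830852006
side sleeve 42 83.67346611425457 0.026488311592355075 0.0591799677505106 0.04635350130813582
```

Request:
play_rows --pt "0.65 -6 1.8 0 0 0 1" --pt "0.65 -12 3.5 2 0 0 2" --pt "0.65 -18 5.3 4 0 0 3" --pt "0.65 -23 6.8 6 0 0 4" --pt "0.65 -26 7.5 8 0 0 4.5" --pt "0.65 -26 7.5 9 0 0 4.5" --pt "0.65 -26 7.5 9 0 0 4.5" --pt "0.65 -26 7.5 9 0 0 4.5" --squeeze 20

```text
time_s: 1.15
tcp_pos: [0.5754, -0.2588, 0.1423]
tcp_rot: [0.734, 0.679, 0.0, 0.0]
force: [-0.6, 0.4, -0.1]
opening: 0.0554
gripper_force: 0.0
```

```bash
python3 - <<'E'
from h import *
c=snap('wrist');K=c['camera_matrix'];T=np.linalg.inv(c['camera_from_world']);w=xyz(c);z=w[...,2]
print(T[:3,3].round(3),arm.get_obs()['opening'],arm.get_obs()['tcp_pos'].round(4),arm.get_obs()['tcp_rot'].round(4))
yaw=np.deg2rad(-4.5);R=np.array([[np.cos(yaw),-np.sin(yaw)],[np.sin(yaw),np.cos(yaw)]]);O=np.array([.5302,-.2446])
q=(w[...,:2]-O)@R
m=(abs(q[...,0]-.045)<.025)&(abs(z-.085)<.004)&(abs(q[...,1]+.03)<.08);print(m.sum(),np.median(z[m]),np.percentile(q[...,0][m],[1,50,99]),np.percentile(q[...,1][m],[1,99]))
cv2.imwrite('pics/wrist2.png',cv2.resize(c['frame'][:,:,::-1],(800,600),interpolation=cv2.INTER_CUBIC))
E
```

```text
[ 0.582 -0.18   0.285] 0.05561542797263469 [ 0.5756 -0.2589  0.1426] [7.337e-01 6.794e-01 4.000e-04 7.000e-04]
9015 0.08518645981785081 [0.02916274 0.04390915 0.05855529] [-0.10784072  0.04815913]
```

View pics/wrist2.png

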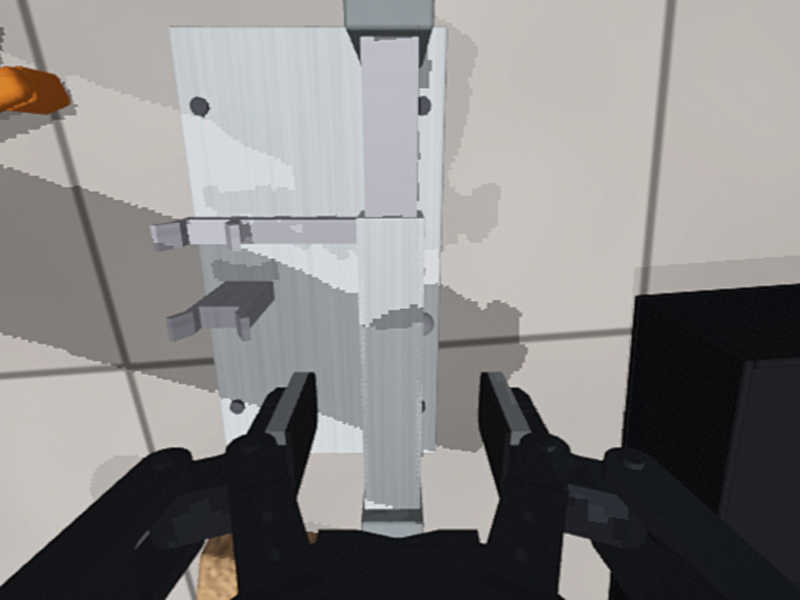

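The wrist view shows the open fingers straddling the sleeve, with the button at (427,322) on the right-hand face and both forks at the left. The sleeve measures 157 mm long with its top at 85 mm, as it should. Next I go down and pinch gently.

Request:
play_rows --pt "0.65 -0.1 -0.1 4 0 0 0" --pt "0.65 -0.1 -0.1 7.5 0 0 0" --pt "0.65 -0.1 -0.1 9.3 0 0 0" --pt "0.65 -0.1 -0.1 9.3 0 0 0" --pt "0.65 -0.1 -0.1 9.3 0 0 0" --pt "0.4 -0.1 -0.1 9.3 0 0 0" --pt "0.4 -0.1 -0.1 9.3 0 0 0" --pt "0.3 -0.1 -0.1 9.3 0 0 0" --pt "0.3 -0.1 -0.1 9.3 0 0 0" --pt "0.3 -0.1 -0.1 9.3 0 0 0" --pt "0.3 -0.1 -0.1 9.3 0 0 0" --squeeze 30

```text
time_s: 2.58
tcp_pos: [0.572, -0.261, 0.0504]
tcp_rot: [0.734, 0.679, -0.001, -0.001]
force: [-8.7, 2.9, 11.5]
opening: 0.0296
gripper_force: 31.1
```

Request:
play_rows --pt "0.3 0 -0.1 0 0 0 0" --pt "0.3 0 -0.2 0 0 0 0" --pt "0.3 0.1 -0.2 0 0 0 0" --pt "0.3 0.2 -0.2 0 0 0 0" --pt "0.3 0.2 -0.2 0 0 0 0" --squeeze 40

```text
time_s: 3.2
tcp_pos: [0.5721, -0.2609, 0.0505]
tcp_rot: [0.735, 0.678, -0.001, 0.002]
force: [-2.2, -3.9, 7.3]
opening: 0.0294
gripper_force: 39.1
```

Request:
play_rows --pt "0.3 0.1 0 0 0 0 0" --pt "0.3 0.2 0 0 0 0 0" --pt "0.3 0.2 0 0 0 0 0"

```text
time_s: 3.58
tcp_pos: [0.5722, -0.2596, 0.0504]
tcp_rot: [0.735, 0.678, -0.001, 0.002]
force: [-3.6, -6.1, 6.7]
opening: 0.0293
gripper_force: 39.0
```

Request:
play_rows --pt "0.3 0.1 0 0 0 0 0" --pt "0.3 0.2 0 0 0 0 0" --pt "0.3 0.2 0 0 0 0 0"

```text
time_s: 3.95
tcp_pos: [0.5723, -0.258, 0.0505]
tcp_rot: [0.735, 0.678, -0.002, 0.003]
force: [-3.1, -7.2, 7.1]
opening: 0.0294
gripper_force: 39.0
```

Request:
play_rows --pt "0.3 0.1 0 0 0 0 0" --pt "0.3 0.2 0 0 0 0 0" --pt "0.3 0.3 0 0 0 0 0" --pt "0.3 0.3 0 0 0 0 0"

```text
time_s: 4.45
tcp_pos: [0.5724, -0.2571, 0.0504]
tcp_rot: [0.735, 0.678, -0.003, 0.004]
force: [-3.7, -12.4, 4.8]
opening: 0.0294
gripper_force: 39.5
```

```bash
cat >> h.py <<'E'
yaw=np.deg2rad(-4.5);R=np.array([[np.cos(yaw),-np.sin(yaw)],[np.sin(yaw),np.cos(yaw)]]);O=np.array([.5290,-.2446])
def sleeve():
    # sleeve side-arm / end positions along the rest's y, from the wrist view
    w=xyz(snap('wrist'));q=(w[...,:2]-O)@R;z=w[...,2]
    m=(abs(q[...,0]+.045)<.022)&(abs(z-.070)<.012)&(abs(q[...,1]-.03)<.12)
    h=np.histogram(q[...,1][m]*1e3,np.arange(-30,116,4)); y=q[...,1][m]
    a=y[y<.005];b=y[y>.015]
    print('fork ranges',np.percentile(a,[2,98]).round(4) if len(a) else None,np.percentile(b,[2,98]).round(4) if len(b) else None)
E
python3 - <<'E'
from h import *
sleeve()
E
```

```text
fork ranges [-0.02   -0.0078] [0.029  0.0409]
```

The fork gap has grown by about 4 mm, so the sleeve is following and the button is camming under.

Request:
play_rows --pt "0.3 0.1 0 0 0 0 0" --pt "0.3 0.2 0 0 0 0 0" --pt "0.3 0.2 0 0 0 0 0"

```text
time_s: 4.88
tcp_pos: [0.5726, -0.2547, 0.0504]
tcp_rot: [0.735, 0.678, -0.002, 0.003]
force: [-3.2, -7.4, 5.8]
opening: 0.0294
gripper_force: 39.7
```

Request:
play_rows --pt "0.3 0.2 0 0 0 0 0" --pt "0.3 0.5 0 0 0 0 0" --pt "0.3 0.8 0 0 0 0 0" --pt "0.3 1.1 0 0 0 0 0" --pt "0.3 1.4 0 0 0 0 0" --pt "0.3 1.7 0 0 0 0 0" --pt "0.3 2.0 0 0 0 0 0" --pt "0.3 2.0 0 0 0 0 0" --squeeze 30

```text
time_s: 5.88
tcp_pos: [0.5743, -0.2322, 0.0504]
tcp_rot: [0.735, 0.678, -0.001, 0.002]
force: [-3.7, -4.2, 6.9]
opening: 0.0295
gripper_force: 39.8
```

```bash
python3 - <<'E'
from h import *
sleeve()
E
```

```text
fork ranges [-0.02   -0.0077] [0.0539 0.0657]
```

Request:
play_rows --pt "0.3 0.15 0 0 0 0 0" --pt "0.3 0.35 0 0 0 0 0" --pt "0.3 0.55 0 0 0 0 0" --pt "0.3 0.75 0 0 0 0 0" --pt "0.3 0.9 0 0 0 0 0" --pt "0.3 0.9 0 0 0 0 0"

```text
time_s: 6.68
tcp_pos: [0.5749, -0.2236, 0.0504]
tcp_rot: [0.735, 0.678, -0.001, 0.002]
force: [-4.1, -4.8, 6.4]
opening: 0.029
gripper_force: 39.7
```

Request:
play_rows --pt "0.3 0.1 0 0 0 0 0" --pt "0.3 0.2 0 0 0 0 0" --pt "0.3 0.3 0 0 0 0 0" --pt "0.3 0.3 0 0 0 0 0"

```text
time_s: 7.18
tcp_pos: [0.5752, -0.2206, 0.0504]
tcp_rot: [0.735, 0.678, -0.002, 0.002]
force: [-4.4, -5.0, 7.0]
opening: 0.0295
gripper_force: 39.8
```

Request:
play_rows --pt "0.3 0.1 0 0 0 0 0" --pt "0.3 0.2 0 0 0 0 0" --pt "0.3 0.3 0 0 0 0 0" --pt "0.3 0.35 0 0 0 0 0" --pt "0.3 0.35 0 0 0 0 0"

```text
time_s: 7.8
tcp_pos: [0.5754, -0.2173, 0.0504]
tcp_rot: [0.735, 0.678, -0.002, 0.002]
force: [-3.8, -4.6, 6.6]
opening: 0.0294
gripper_force: 39.8
```

```bash
python3 - <<'E'
from h import *
c=snap('scene');cv2.imwrite('pics/rest3.png',cv2.resize(c['frame'][:,:,::-1][215:290,128:248],(800,500),interpolation=cv2.INTER_CUBIC))
E
```

```text
(no output)
```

View pics/rest3.png

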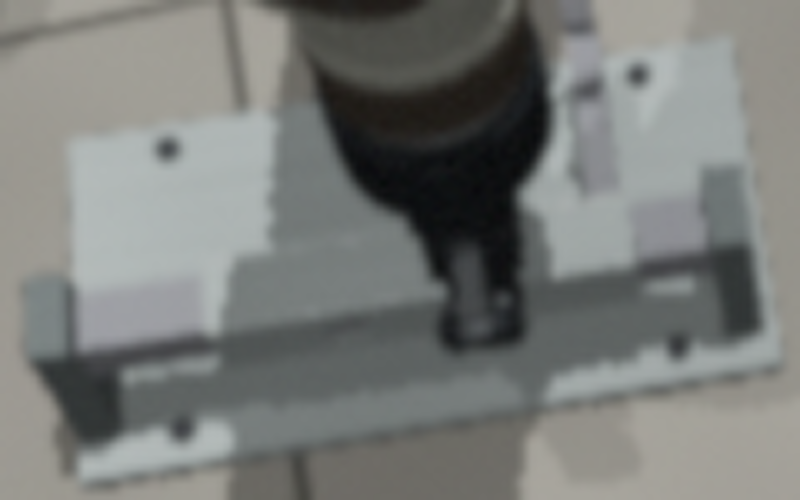

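The fingers hold the sleeve at (480,310), the tube is now bare at the left end (140,315), and the button is hidden under the wall. Travel so far is about 44 mm, so I carry on in small steps.

Request:
play_rows --pt "0.3 0.1 0 0 0 0 0" --pt "0.3 0.2 0 0 0 0 0" --pt "0.3 0.3 0 0 0 0 0" --pt "0.3 0.35 0 0 0 0 0" --pt "0.3 0.35 0 0 0 0 0"

```text
time_s: 8.48
tcp_pos: [0.5757, -0.2129, 0.0504]
tcp_rot: [0.735, 0.678, -0.001, 0.002]
force: [-4.2, -1.7, 7.2]
opening: 0.0296
gripper_force: 39.8
```

Request:
play_rows --pt "0.3 0.1 0 0 0 0 0" --pt "0.3 0.2 0 0 0 0 0" --pt "0.3 0.3 0 0 0 0 0" --pt "0.3 0.3 0 0 0 0 0"

```text
time_s: 8.98
tcp_pos: [0.5761, -0.2089, 0.0504]
tcp_rot: [0.735, 0.679, -0.001, 0.001]
force: [-4.1, -0.3, 8.1]
opening: 0.0295
gripper_force: 39.9
```

Request:
play_rows --pt "0.3 0.1 0 0 0 0 0" --pt "0.3 0.15 0 0 0 0 0" --pt "0.3 0.15 0 0 0 0 0"

```text
time_s: 9.35
tcp_pos: [0.5761, -0.2083, 0.0504]
tcp_rot: [0.735, 0.678, -0.001, 0.002]
force: [-3.7, -2.7, 7.4]
opening: 0.0298
gripper_force: 39.9
```

```bash
python3 - <<'E'
from h import *
sleeve();print(arm.get_obs()['force'])
E
```

```text
fork ranges [-0.0147 -0.0097] [0.0779 0.0898]
[-4.01293627 -2.23438836  7.93719583]
```

Request:
play_rows --pt "0.3 0.1 0 0 0 0 0" --pt "0.3 0.1 0 0 0 0 0"

```text
time_s: 9.65
tcp_pos: [0.5762, -0.2072, 0.0504]
tcp_rot: [0.735, 0.678, -0.001, 0.002]
force: [-4.8, -2.9, 7.8]
opening: 0.0294
gripper_force: 39.9
```

Request:
play_rows --pt "0.3 0.1 0 0 0 0 0" --pt "0.3 0.2 0 0 0 0 0" --pt "0.3 0.2 0 0 0 0 0"

```text
time_s: 10.02
tcp_pos: [0.5762, -0.2063, 0.0504]
tcp_rot: [0.735, 0.678, -0.002, 0.002]
force: [-5.0, -4.2, 6.6]
opening: 0.0294
gripper_force: 39.8
```

Request:
play_rows --pt "0.3 0.1 0 0 0 0 0" --pt "0.3 0.2 0 0 0 0 0" --pt "0.3 0.2 0 0 0 0 0"

```text
time_s: 10.4
tcp_pos: [0.5762, -0.2061, 0.0504]
tcp_rot: [0.735, 0.678, -0.003, 0.003]
force: [-4.1, -10.7, 6.4]
opening: 0.0293
gripper_force: 39.7
```

```bash
python3 - <<'E'
from h import *
sleeve();print(arm.get_obs()['force'])
c=snap('scene');cv2.imwrite('pics/rest4.png',cv2.resize(c['frame'][:,:,::-1][240:290,133:213],(800,500),interpolation=cv2.INTER_CUBIC))
E
```

```text
fork ranges [-0.0119 -0.008 ] [0.0802 0.092 ]
[ -4.51531299 -10.54588647   6.53482531]
```

View pics/rest4.png

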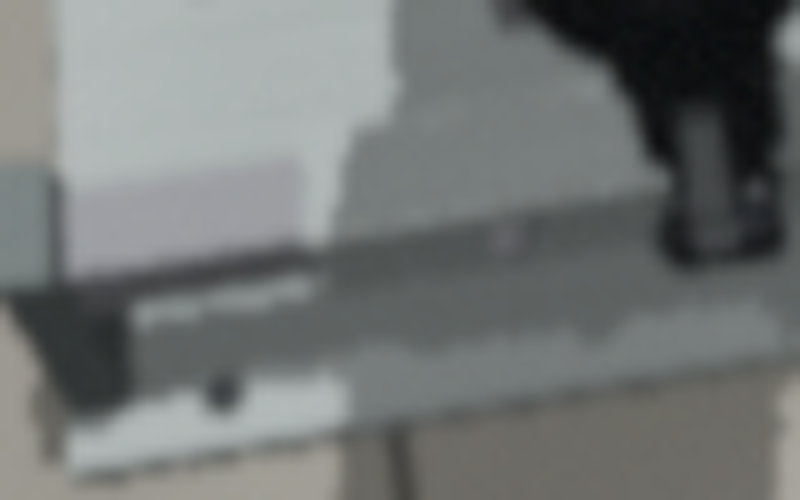

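The button has popped out at crop (510,237) and the sleeve has stopped dead at about 55 mm, with 11 N on it. I take the load off, open and go up.

Request:
play_rows --pt "0.3 -0.2 -0.1 0 0 0 0" --pt "0.3 -0.25 -0.1 0 0 0 0" --pt "0.5 -0.25 -0.1 0 0 0 0" --pt "0.65 -0.25 -0.1 0 0 0 0" --pt "0.65 -0.25 -0.1 0 0 0 0" --pt "0.65 -0.25 -0.1 -3 0 0 0" --pt "0.65 -0.25 -0.1 -7 0 0 0" --pt "0.65 -0.25 -0.1 -10 0 0 0" --pt "0.65 -0.25 -0.1 -12 0 0 0" --pt "0.65 -0.25 -0.1 -12 0 0 0"

```text
time_s: 11.75
tcp_pos: [0.5767, -0.204, 0.1701]
tcp_rot: [0.734, 0.679, 0.001, 0.002]
force: [-0.1, 0.6, 0.0]
opening: 0.0553
gripper_force: 0.0
```

```bash
python3 - <<'E'
from h import *
w=xyz(snap('wrist'));z=w[...,2];O2=np.array([.5302,-.2446]);q=(w[...,:2]-O2)@R
print(arm.get_obs()['tcp_pos'].round(4),arm.get_obs()['tcp_rot'].round(4))
m=(abs(q[...,0]+.045)<.03)&(z>.055)&(z<.085)
for lo,hi in((-.03,.01),(.06,.11)):
    s=m&(q[...,1]>lo)&(q[...,1]<hi); print('fork',s.sum(),np.percentile(q[...,0][s],[1,99]).round(4),np.percentile(q[...,1][s],[1,99]).round(4),z[s].max() if s.any() else 0)
    f=s&(abs(z-.06)<.003);print(' floor',f.sum(),np.percentile(q[...,0][f],[2,98]).round(4) if f.any() else '',w[f].mean(0).round(4) if f.any() else '')
m=(abs(q[...,0]-.045)<.025)&(abs(z-.085)<.003)&(abs(q[...,1]+.0)<.113);print('sleeve',np.percentile(q[...,0][m],[1,50,99]),np.percentile(q[...,1][m],[1,99]))
E
```

```text
[ 0.5757 -0.2038  0.1685] [7.342e-01 6.789e-01 3.000e-04 4.000e-04]
fork 729 [-0.0658 -0.0293] [-0.0204 -0.008 ] 0.07957079009314635
 floor 351 [-0.0588 -0.0311] [ 0.4825 -0.2539  0.0602]
fork 1254 [-0.0658 -0.0156] [0.0796 0.0913] 0.07985332885312357
 floor 702 [-0.0575 -0.0157] [ 0.4998 -0.1563  0.0601]
sleeve [0.02908816 0.04399336 0.05842061] [-0.10445376  0.1056619 ]
```

The forks measure 99.7 mm apart with their floors at 60 mm, and the midpoint between them is at world (0.486, -0.205). Next I go over the handle.

Request:
play_rows --pt "0.55 4 -0.6 0 0 0 -1" --pt "0.55 9 -1.3 0 0 0 -2" --pt "0.55 14 -2 0 0 0 -3" --pt "0.55 19 -2.7 0 0 0 -4" --pt "0.55 24 -3.4 0 0 0 -5" --pt "0.55 29 -4.1 0 0 0 -6.5" --pt "0.55 34 -4.8 0 0 0 -8" --pt "0.55 39 -5.5 0 0 0 -9" --pt "0.55 42.5 -6.1 0 0 0 -9.6" --pt "0.55 43.8 -6.3 0 0 0 -9.6" --pt "0.55 43.8 -6.3 0 0 0 -9.6" --pt "0.55 43.8 -6.3 0 0 0 -9.6"

```text
time_s: 13.3
tcp_pos: [0.5469, 0.2363, 0.1678]
tcp_rot: [0.676, 0.737, -0.001, -0.0]
force: [0.2, -0.6, -0.4]
opening: 0.0469
gripper_force: 0.0
```

```bash
python3 - <<'E'
from h import *
w=xyz(snap('wrist'));z=w[...,2];o=arm.get_obs();print(o['tcp_pos'].round(4),o['tcp_rot'].round(4))
m=(z>.069)&(z<.079)&(abs(w[...,0]-.545)<.05)&(abs(w[...,1]-.237)<.11)
k,l,st,_=cv2.connectedComponentsWithStats(m.astype(np.uint8));i=1+np.argmax(st[1:,4]);m=l==i
r=cv2.minAreaRect((w[m][:,:2]*1000).astype(np.float32));print(m.sum(),r,np.median(z[m]))
E
```

```text
[0.5471 0.2362 0.168 ] [ 6.757e-01  7.372e-01 -4.000e-04  0.000e+00]
4277 ((545.6970825195312, 236.0061798095703), (16.014381408691406, 174.55015563964844), 5.21759557723999) 0.07383835456695692
```

Request:
play_rows --pt "0.55 0 -0.1 5 0 0 0" --pt "0.55 0 -0.1 9.5 0 0 0" --pt "0.55 0 -0.1 12 0 0 0" --pt "0.55 0 -0.1 12 0 0 0" --pt "0.55 0 -0.1 12 0 0 0" --pt "0.35 0 -0.1 12 0 0 0" --pt "0.12 0 -0.1 12 0 0 0" --pt "0.12 0 -0.1 12 0 0 0" --pt "0.12 0 -0.1 12 0 0 0" --pt "0.12 0 -0.1 12 0 0 0" --squeeze 35

```text
time_s: 14.6
tcp_pos: [0.5469, 0.238, 0.0497]
tcp_rot: [0.675, 0.738, 0.001, 0.001]
force: [-0.8, -0.9, 6.5]
opening: 0.0155
gripper_force: 35.7
```

Request:
play_rows --pt "0.12 0 0 -1 0 0 0" --pt "0.12 0 0 -4 0 0 0" --pt "0.12 0 0 -8 0 0 0" --pt "0.12 -2 -0.5 -10 0 0 0" --pt "0.12 -6 -1.4 -10 0 0 1" --pt "0.12 -10 -2.3 -10 0 0 2" --pt "0.12 -14 -3.2 -10 0 0 3" --pt "0.12 -18 -4.1 -10 0 0 4" --pt "0.12 -22 -5.1 -10 0 0 5" --pt "0.12 -26 -6 -10 0 0 6" --pt "0.12 -30 -6.9 -10 0 0 7" --pt "0.12 -34 -7.8 -10 0 0 8" --pt "0.12 -38 -8.7 -10 0 0 9" --pt "0.12 -41 -9.4 -10 0 0 9.6" --pt "0.12 -42.8 -9.8 -10 0 0 9.6" --pt "0.12 -43.5 -10 -10 0 0 9.6" --pt "0.12 -43.5 -10 -10 0 0 9.6" --pt "0.12 -43.5 -10 -10 0 0 9.6"

```text
time_s: 16.85
tcp_pos: [0.4851, -0.2036, 0.1482]
tcp_rot: [0.734, 0.679, 0.0, -0.0]
force: [-0.1, 0.0, -1.6]
opening: 0.0156
gripper_force: 35.2
```

```bash
python3 - <<'E'
from h import *
c=snap('wrist');w=xyz(c);z=w[...,2];o=arm.get_obs();print(o['tcp_pos'].round(4),o['tcp_rot'].round(4),o['opening'],np.degrees(2*np.arctan2(o['tcp_rot'][1],o['tcp_rot'][0]))-90)
m=(z>.155)&(z<.180)&(abs(w[...,0]-.486)<.03)
k,l,st,_=cv2.connectedComponentsWithStats(m.astype(np.uint8));i=1+np.argmax(st[1:,4]);m=l==i
print(m.sum(),cv2.minAreaRect((w[m][:,:2]*1000).astype(np.float32)),np.median(z[m]),w[m][:,1].min(),w[m][:,1].max())
cv2.imwrite('pics/wrist5.png',cv2.resize(c['frame'][:,:,::-1],(800,600)))
E
```

```text
[ 0.4852 -0.2035  0.1483] [ 7.338e-01  6.794e-01  1.000e-04 -2.000e-04] 0.015646143604044722 -4.40765070648564
12945 ((489.9537658691406, -182.49606323242188), (128.1973876953125, 42.31178283691406), 76.54096984863281) 0.17248769259057012 -0.24813407803363358 -0.11755401457770469
```

View pics/wrist5.png

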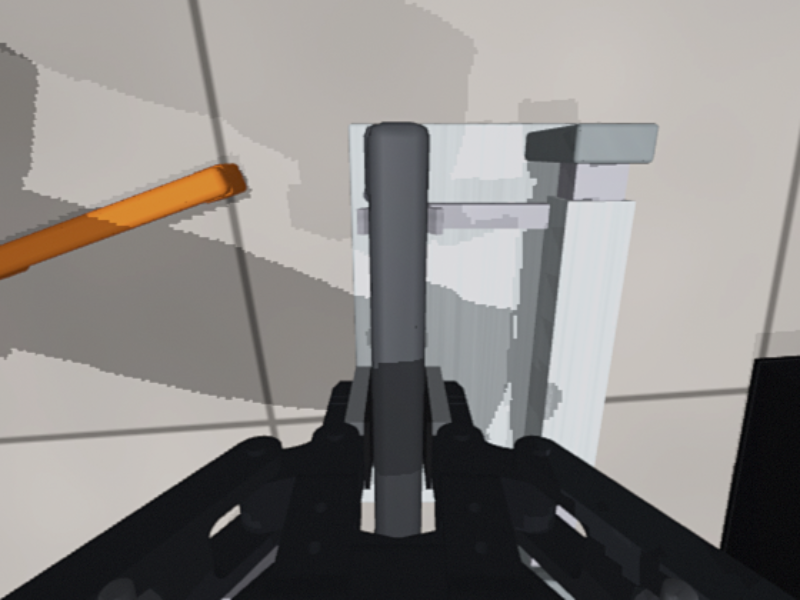

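The wrist view shows the held bar centred at column 400. The sliding fork's cheeks are below it at (357,220) and (442,220), so it is centred, and the handle's far end puts its middle at y = -0.205. I lower it slowly.

Request:
play_rows --pt "0.12 0 0.05 3 0 0 0" --pt "0.12 0 0.05 6 0 0 0" --pt "0.12 0 0.05 7.5 0 0 0" --pt "0.12 0 0.05 8.4 0 0 0" --pt "0.12 0 0.05 8.8 0 0 0" --pt "0.12 0 0.05 9.1 0 0 0" --pt "0.12 0 0.05 9.4 0 0 0" --pt "0.12 0 0.05 9.6 0 0 0" --pt "0.12 0 0.05 9.6 0 0 0"

```text
time_s: 18.02
tcp_pos: [0.4855, -0.2046, 0.0523]
tcp_rot: [0.734, 0.679, 0.0, -0.0]
force: [-0.1, -0.2, -0.3]
opening: 0.0153
gripper_force: 35.2
```

Request:
play_rows --pt "0.12 0 0 0.1 0 0 0" --pt "0.12 0 0 0.2 0 0 0" --pt "0.12 0 0 0.3 0 0 0" --pt "0.12 0 0 0.3 0 0 0"

```text
time_s: 18.52
tcp_pos: [0.4856, -0.2046, 0.0497]
tcp_rot: [0.734, 0.679, 0.0, 0.0]
force: [-0.5, 0.3, 2.9]
opening: 0.0155
gripper_force: 35.3
```

It is resting on both floors at the height I predicted. I let go and go up.

Request:
play_rows --pt "0.2 0 0 0 0 0 0" --pt "0.25 0 0 0 0 0 0" --pt "0.35 0 0 0 0 0 0" --pt "0.4 0 0 0 0 0 0" --pt "0.4 0 0 0 0 0 0" --pt "0.4 0 0 -2 0 0 0" --pt "0.4 0 0 -5 0 0 0" --pt "0.4 0 0 -9 0 0 0" --pt "0.4 0 0 -13 0 0 0" --pt "0.4 6 0 -16 0 0 0" --pt "0.4 12 0 -16 0 0 0" --pt "0.4 18 0 -16 0 0 0" --pt "0.4 22 0 -16 0 0 0" --pt "0.4 22 0 -16 0 0 0"

```text
time_s: 20.27
tcp_pos: [0.5028, 0.0173, 0.2093]
tcp_rot: [0.733, 0.681, 0.0, -0.0]
force: [-0.4, 0.7, -0.0]
opening: 0.0343
gripper_force: 0.0
```

```bash
python3 - <<'E'
from h import *
c=snap('scene');cv2.imwrite('pics/end.png',cv2.resize(c['frame'][:,:,::-1][190:300,115:262],(800,599),interpolation=cv2.INTER_CUBIC))
w=xyz(c);z=w[...,2];m=(z>.066)&(z<.078)&(abs(w[...,0]-.487)<.03)&(abs(w[...,1]+.2)<.12)&(c['frame'].mean(-1)<90)
k,l,st,_=cv2.connectedComponentsWithStats(m.astype(np.uint8));i=1+np.argmax(st[1:,4]);m=l==i
print(cv2.minAreaRect((w[m][:,:2]*1000).astype(np.float32)),np.median(z[m]))
E
```

```text
((488.1849060058594, -203.65097045898438), (172.76376342773438, 19.912870407104492), 85.71736907958984) 0.07182984115637803
```

View pics/end.png

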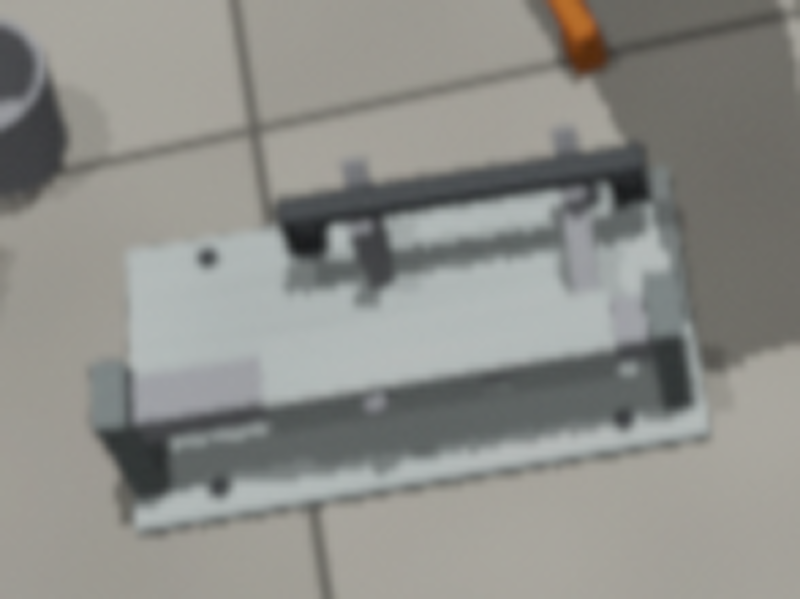

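The bar lies in both forks at (355,195) and (570,170), with its feet outside them at (305,235) and (630,185). The bar reads 72 mm in this view, the same as it did on the turntable. The button is out at (375,403).

```bash
python3 -c "
from rig import arm
print(arm.job_done())"
```

```text
the job is handed in; nothing more can be done
None
```

I lengthened the rest by one hole (about 55 mm, with the button out again), laid the grey handle in both forks with a foot outside each, let go, left the other things alone and handed the job in at about 20 s.

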